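# Plug the preparative columns at both ends and rack them

### The arm

A 7-joint arm with a two-finger parallel gripper is mounted at the origin on a cart in front of the work surface, level with it; the furniture and walls round the work are solid. World frame = base frame: x ahead of the robot, y to its left, z up, the work surface at z = 0. Lengths are in mm, angles in rad, forces in N, time in s.
With the tool pointing down it reaches from about 425 to 1025 mm from the base axis. Payload 9.4 kg.
Tool frame: the origin (TCP) lies between the finger pads; the fingertips stand 11 mm ahead of it and the grasp point (between the pads) lies 8 mm behind it; z points along the fingers, y is the line along which they close (so a half turn about z gives the same grasp; the last joint's range is limited). The gripper opens to 85 mm and grips with 20 to 120 N. Pads are 22 mm wide; open, the fingers measure 114 mm over their backs; the gripper's body (76 mm by 85 mm) begins 54 mm behind the grasp point. The pads swing forward as they close: fully open they stand 13 mm farther back than shut.
Start: joints at [1.093, 0.599, -0.003, 1.599, 0.002, 0.943, -0.08], TCP at [282.854, -667.546, 242.275] pointing down, gripper open.
Joint ranges: [-2.57, 2.57], [-0.35, 1.97], [-1.29, 1.29], [0.11, 2.56], [-1.05, 4.19], [0.11, 1.86], [-2.63, 2.63]. Speed limits (rad/s): [2.22, 2.22, 3.01, 3.01, 3.14, 3.14, 3.14].

### API

Orientations are given as [roll, pitch, yaw] about the fixed x, y, z axes, in that order (R = Rz(yaw) Ry(pitch) Rx(roll)).
In Python, from plant import robot gives the robot as it stands. Calls block until the motion is done:
- robot.move_pose(position, orientation): joint-space move of the TCP to a pose.
- robot.line_to(position, orientation=None, speed=150, until_force=None): straight line of the TCP; orientation=None keeps the orientation; speed is the mean speed in mm/s. With until_force (N) it stops when the force on the tool has changed by that much, and returns True; else False.
- robot.move_j(angles): joint-space move.
- robot.let_go() and robot.grab(squeeze=None): open the fingers fully, or close them until they stop; squeeze is the grip in N (None keeps the last).
- robot.sleep(seconds).
- robot.ik(position, orientation): joint angles nearest the present ones, or None.
- robot.sense(): the state.
- robot.grab_frame(name): name is "scene" or "side" or "wrist"; returns a dict with "image" (384x512x3 uint8, red, green, blue), "mtx" (3x3 intrinsics, pixels), "k1" (the pictures are not rectified: a ray, as slopes to the right and down, at radius r is drawn at 1 + k1 r^2 times it, then the intrinsics apply), "eye" and "orientation" of the camera in the world; the wrist camera has in their place "mount" (4x4, takes a point from camera to tool coordinates, whose origin is the TCP and whose axes are the flange's). Camera axes: x right, y down, z forward; pixel columns grow to the right and rows downward; lengths in mm; the calibration is good to about 2 mm. A picture is of the moment at which its call begins: read the wrist's pose just before it. There is no depth.
A pose or a line that the arm cannot do raises robot.IKError and nothing moves.
- robot.close_job(): hands the job in; it is judged then, once.
The state is a dict: "t": time; "joint_pos": joint angles; "joint_vel": joint speeds; "joint_efforts": joint torques, N m; "ee_pos": TCP position; "tool_rot": TCP orientation; "contact_force": force on the tool from outside, world axes, zero at the start; "torque": the same for the moment, N m; "width": finger opening in mm; "grasp_force": force on a finger pad.
Only numpy, scipy, OpenCV 4.12 (cv2) and the standard library are available. Lean on these libraries where they do the work, as an engineer would, in place of code of your own. Each camera call takes 0.05 s, during which the arm holds its last target. There are 200 camera calls.

### The job

The steel columns lying loose on the worktop have just come off the instrument and must be closed for storage. Push every end plug that still stands proud fully home by pressing the column endways against the bent bracket of the plugging stop (feel it seat; never push a plug in any other way), turning the column end for end for its other plug; then lay each closed column to rest in a free slot of the column rack, either way round, leaving the column already stored in its slot and the beaker standing.

Things in the scene. Friction and masses are not known exactly. Their poses are not given: they have to be found in the camera images.
- column_1: steel preparative column, loose, axis along its x: a 22 mm round tube 84 mm long between two hexagon end fittings (30 mm across flats, 18 mm long), 120 mm between its end faces, about 0.3 kg; origin at its middle, on the axis (15 mm above the worktop when it lies on its flats). Carries end plug 1a at its +x end and 1b at its -x end. Grip it across the tube. May be absent (None).
- column_2: steel preparative column, loose, axis along its x: a 22 mm round tube 84 mm long between two hexagon end fittings (30 mm across flats, 18 mm long), 120 mm between its end faces, about 0.3 kg; origin at its middle, on the axis (15 mm above the worktop when it lies on its flats). Carries end plug 2a at its +x end and 2b at its -x end. Grip it across the tube. May be absent (None).
- column_3: steel preparative column, loose, axis along its x: a 22 mm round tube 84 mm long between two hexagon end fittings (30 mm across flats, 18 mm long), 120 mm between its end faces, about 0.3 kg; origin at its middle, on the axis (15 mm above the worktop when it lies on its flats). Carries end plug 3a at its +x end and 3b at its -x end. Grip it across the tube. May be absent (None).
- column_4: steel preparative column, loose, axis along its x: a 22 mm round tube 84 mm long between two hexagon end fittings (30 mm across flats, 18 mm long), 120 mm between its end faces, about 0.3 kg; origin at its middle, on the axis (15 mm above the worktop when it lies on its flats). Carries end plug 4a at its +x end and 4b at its -x end. Grip it across the tube. May be absent (None).
- plug_1a (a joint): push-in end plug at the +x end of column_1: gap in m between the underside of its flange and the column's end face; 0 = home, 0.010 = farthest out. White, flange 18 mm across and 5 mm thick on a 13 mm stem (outer face 65 mm from the column's middle when home). Pushed in along the axis it slides against a steady friction of 5 to 9 N that differs from plug to plug, stays where it is left, and is home when the force rises steeply.
- plug_1b (a joint): push-in end plug at the -x end of column_1: gap in m between the underside of its flange and the column's end face; 0 = home, 0.010 = farthest out. White, flange 18 mm across and 5 mm thick on a 13 mm stem (outer face 65 mm from the column's middle when home). Pushed in along the axis it slides against a steady friction of 5 to 9 N that differs from plug to plug, stays where it is left, and is home when the force rises steeply.
- plug_2a (a joint): push-in end plug at the +x end of column_2: gap in m between the underside of its flange and the column's end face; 0 = home, 0.010 = farthest out. White, flange 18 mm across and 5 mm thick on a 13 mm stem (outer face 65 mm from the column's middle when home). Pushed in along the axis it slides against a steady friction of 5 to 9 N that differs from plug to plug, stays where it is left, and is home when the force rises steeply.
- plug_2b (a joint): push-in end plug at the -x end of column_2: gap in m between the underside of its flange and the column's end face; 0 = home, 0.010 = farthest out. White, flange 18 mm across and 5 mm thick on a 13 mm stem (outer face 65 mm from the column's middle when home). Pushed in along the axis it slides against a steady friction of 5 to 9 N that differs from plug to plug, stays where it is left, and is home when the force rises steeply.
- plug_3a (a joint): push-in end plug at the +x end of column_3: gap in m between the underside of its flange and the column's end face; 0 = home, 0.010 = farthest out. White, flange 18 mm across and 5 mm thick on a 13 mm stem (outer face 65 mm from the column's middle when home). Pushed in along the axis it slides against a steady friction of 5 to 9 N that differs from plug to plug, stays where it is left, and is home when the force rises steeply.
- plug_3b (a joint): push-in end plug at the -x end of column_3: gap in m between the underside of its flange and the column's end face; 0 = home, 0.010 = farthest out. White, flange 18 mm across and 5 mm thick on a 13 mm stem (outer face 65 mm from the column's middle when home). Pushed in along the axis it slides against a steady friction of 5 to 9 N that differs from plug to plug, stays where it is left, and is home when the force rises steeply.
- plug_4a (a joint): push-in end plug at the +x end of column_4: gap in m between the underside of its flange and the column's end face; 0 = home, 0.010 = farthest out. White, flange 18 mm across and 5 mm thick on a 13 mm stem (outer face 65 mm from the column's middle when home). Pushed in along the axis it slides against a steady friction of 5 to 9 N that differs from plug to plug, stays where it is left, and is home when the force rises steeply.
- plug_4b (a joint): push-in end plug at the -x end of column_4: gap in m between the underside of its flange and the column's end face; 0 = home, 0.010 = farthest out. White, flange 18 mm across and 5 mm thick on a 13 mm stem (outer face 65 mm from the column's middle when home). Pushed in along the axis it slides against a steady friction of 5 to 9 N that differs from plug to plug, stays where it is left, and is home when the force rises steeply.
- plug_stop: plugging stop, fixed: grey base plate 185 x 84 x 12 mm with two V rests and, across its +x end, an upright bent steel bracket (60 mm wide, its top 72 mm above the worktop). Origin on the worktop under the middle between the V rests; its +x axis points at the bracket
- vee_centre (a point): on the axis of a column lying in the V rests, midway between them, 43 mm above the worktop over plug_stop's origin. The rests are 8 mm wide notches with 45 degree sides at x = +26 and -26 mm, open upward to 36 mm; the tube lies in them along plug_stop's x and can slide endways, its middle 11 mm either way from here
- stop_face (a point): middle of the bracket's upright face where the plugs meet it: 43 mm above the worktop, 75 mm from vee_centre along plug_stop's +x; plugs are pressed on it in the +x direction
- column_rack: column rack, fixed: grey 104 x 312 mm sheet base with two bent steel strips that form five slots side by side, 60 mm apart along its y (slot 1 at y = -0.12 m, slot 5 at +0.12 m). Columns lie along its x, either way round. Origin on the worktop under its middle
- slot_3 (a point): middle of a column lying in slot 3, the rack's middle one, 38 mm above the worktop over the rack's origin (as high in the other slots). Each slot is two 8 mm wide notches with 45 degree sides, 26 mm to either side along x, open upward to 36 mm, with free space for fingers between them
- stored_1: column of the same kind, already closed with both plugs home, that may lie in slot 1 at the start (None if absent: only one of the five is there, and its slot is taken); origin at its middle, x along its axis
- stored_2: column of the same kind, already closed with both plugs home, that may lie in slot 2 at the start (None if absent: only one of the five is there, and its slot is taken); origin at its middle, x along its axis
- stored_3: column of the same kind, already closed with both plugs home, that may lie in slot 3 at the start (None if absent: only one of the five is there, and its slot is taken); origin at its middle, x along its axis
- stored_4: column of the same kind, already closed with both plugs home, that may lie in slot 4 at the start (None if absent: only one of the five is there, and its slot is taken); origin at its middle, x along its axis
- stored_5: column of the same kind, already closed with both plugs home, that may lie in slot 5 at the start (None if absent: only one of the five is there, and its slot is taken); origin at its middle, x along its axis
- beaker: glass beaker, empty, 57 mm wide, 71 mm high, at the back right beside the rack; origin under its middle, z up

How it is judged:
By the outcome, as a careful person would: the job done as asked, in the order asked, and still so for the second after the job is handed in, with the robot touching nothing.
Of stored_1, stored_2, stored_3, stored_4, stored_5 only 1 to 1 are there at a start; the rules pass over those that are not, and their reading is None.
Of column_1, column_2, column_3, column_4 only 3 to 4 are there at a start; the rules pass over those that are not, and their reading is None.
At some moment in a run one of column_1, column_2, column_3, column_4 may be knocked a few centimetres aside while the robot is not near it.
Once in a run the grip may slacken for a moment while it holds something.
It also fails if it takes over 210 s, if anything falls off the work surface, if the arm or the gripper's body presses on something with over 40 N, if the wrist force passes 120 N, or if a joint passes its speed limit or range.

## Working session

There is one attempt and no reset: what is moved stays moved. The work goes in short steps, each a Python script; the robot and the scene stay as the last script left them, time stands still between calls to the robot, and variables do not carry over. Pictures are saved under pics/ and viewed, at most 14 in all, crops included, and the job is handed in when it is done.

```bash
mkdir -p pics; ls; python3 - <<'E'
from plant import robot
import cv2
s=robot.sense();print({k:s[k] for k in('t','ee_pos','tool_rot','width','contact_force')})
for n in("scene","side","wrist"):
    f=robot.grab_frame(n);cv2.imwrite(f"pics/{n}0.png",f["image"][:,:,::-1])
    print(n,{k:v for k,v in f.items() if k!="image"})
E
```

```text
pics
{'t': 0.0, 'ee_pos': array([ 282.65034893, -667.14342653,  241.41141881]), 'tool_rot': array([-3.14003832e+00,  1.78304798e-04,  4.00868632e-01]), 'width': 85.44026881227377, 'contact_force': array([-0.50734752, -0.53255833, -0.68102551])}
scene {'mtx': array([[398.96372948,   0.        , 260.43780985],
       [  0.        , 398.96372948, 189.31262258],
       [  0.        ,   0.        ,   1.        ]]), 'k1': -0.012566346579647142, 'eye': array([-419.45962901,  496.54846416,  771.2646757 ]), 'orientation': array([-2.15296553, -0.01588733, -2.12809196])}
side {'mtx': array([[392.92874821,   0.        , 256.29042496],
       [  0.        , 392.92874821, 195.15666283],
       [  0.        ,   0.        ,   1.        ]]), 'k1': -0.13224538792251508, 'eye': array([262.91309181, 794.67617752, 810.32639829]), 'orientation': array([-2.27341247, -0.01863142, -2.87795711])}
wrist {'mtx': array([[298.46918725,   0.        , 256.78188611],
       [  0.        , 298.46918725, 189.56336335],
       [  0.        ,   0.        ,   1.        ]]), 'k1': -0.05735258193215864, 'mount': array([[ 3.43806991e-04, -9.53259726e-01, -3.02151908e-01,
         7.84011344e+01],
       [ 9.99999700e-01,  5.37633406e-04, -5.58319776e-04,
         5.02312465e-01],
       [ 6.94670717e-04, -3.02151626e-01,  9.53259625e-01,
        -1.33025245e+02],
       [ 0.00000000e+00,  0.00000000e+00,  0.00000000e+00,
         1.00000000e+00]])}
```

View pics/scene0.png

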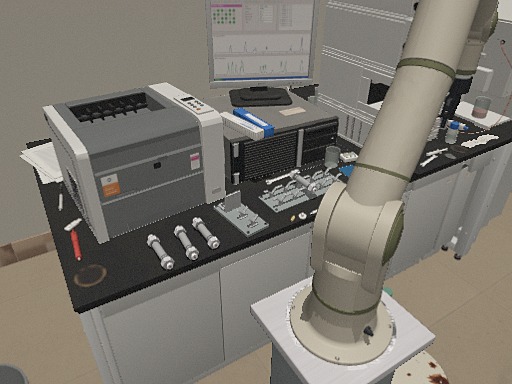

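View pics/side0.png

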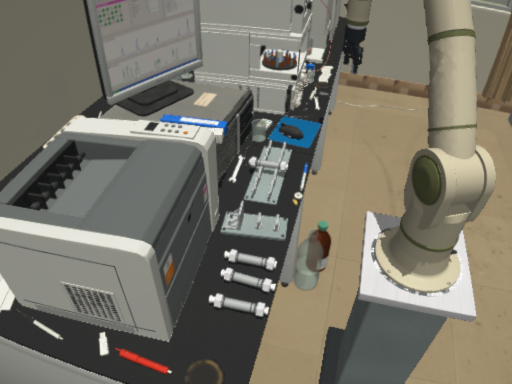

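The scene shows three loose columns near (160,252), (186,241) and (205,231). The plugging stop is at (242,213), and the rack at (300,187) has one stored column at about (300,182). The side view agrees: columns at (250,260), (248,280) and (240,305), stop at (255,222), rack at (270,175).

```bash
cat > h.py <<'E'
from plant import robot
import numpy as np, cv2
from scipy.spatial.transform import Rotation as R
def camT(f,s=None):
    if "mount" in f:
        T=np.eye(4);T[:3,:3]=R.from_euler('xyz',s["tool_rot"]).as_matrix();T[:3,3]=s["ee_pos"];return T@f["mount"]
    T=np.eye(4);T[:3,:3]=R.from_euler('xyz',f["orientation"]).as_matrix();T[:3,3]=f["eye"];return T
def cast(f,T,px,z):
    px=np.atleast_2d(np.asarray(px,float))
    K=f["mtx"];n=cv2.undistortPoints(px.reshape(-1,1,2),K,np.array([f["k1"],0,0,0.]))[:,0]
    d=np.c_[n,np.ones(len(n))]@T[:3,:3].T;e=T[:3,3]
    return e+d*((z-e[2])/d[:,2])[:,None]
def proj(f,T,P):
    P=np.atleast_2d(P);c=(P-T[:3,3])@T[:3,:3]
    return cv2.projectPoints(c.reshape(-1,1,3),np.zeros(3),np.zeros(3),f["mtx"],np.array([f["k1"],0,0,0.]))[0][:,0]
def wrist(name=None):
    s=robot.sense();f=robot.grab_frame("wrist")
    if name: cv2.imwrite(f"pics/{name}.png",f["image"][:,:,::-1])
    return f,camT(f,s)
E
python3 - <<'E'
from h import *
np.set_printoptions(precision=0,suppress=True)
f=robot.grab_frame("scene");T=camT(f)
print(cast(f,T,[[160,252],[186,241],[205,231],[153,238],[167,266]],15),cast(f,T,[[242,213],[216,210],[242,236],[267,229],[262,207],[346,178],[236,200]],12),cast(f,T,[[303,182]],38))
f=robot.grab_frame("side");T=camT(f)
print(cast(f,T,[[240,305],[248,280],[250,260]],15),cast(f,T,[[223,234],[286,238],[288,216],[247,199],[278,202],[292,150],[265,149]],12),cast(f,T,[[268,163]],38))
E
```

```text
[[423. 285.  15.]
 [429. 205.  15.]
 [442. 139.  15.]
 [490. 282.  15.]
 [361. 289.  15.]] [[ 467.   -1.   12.]
 [ 523.   62.   12.]
 [ 369.   55.   12.]
 [ 359.  -26.   12.]
 [ 462.  -73.   12.]
 [ 458. -432.   12.]
 [ 540.  -20.   12.]] [[ 484. -253.   38.]]
[[425. 284.  15.]
 [428. 208.  15.]
 [441. 143.  15.]] [[ 540.   70.   12.]
 [ 366.   36.   12.]
 [ 379.  -54.   12.]
 [ 517.  -94.   12.]
 [ 421. -107.   12.]
 [ 435. -403.   12.]
 [ 532. -381.   12.]] [[ 493. -263.   38.]]
```

```bash
python3 - <<'E'
from h import *
np.set_printoptions(precision=2,suppress=True)
for p in [(430,285,20),(430,207,20),(440,141,20),(450,0,40),(450,0,150),(460,-130,40),(460,-370,40),(460,-370,120)]:
    for y in (0,np.pi/2,np.pi,-np.pi):
        q=robot.ik(p,[np.pi,0,y]);print(p,round(y,2),q if q is None else np.array(q))
E
```

```text
(430, 285, 20) 0 [-0.78  0.73  0.13  2.23 -0.43  0.2  -1.84]
(430, 285, 20) 1.57 [-0.79  0.73  0.15  2.23 -0.49  0.21 -0.21]
(430, 285, 20) 3.14 [-0.71  0.72  0.02  2.23 -0.05  0.19  0.93]
(430, 285, 20) -3.14 [-0.71  0.72  0.02  2.23 -0.05  0.19  0.93]
(430, 207, 20) 0 [-0.66  0.72  0.13  2.32 -0.66  0.14 -1.47]
(430, 207, 20) 1.57 [-0.63  0.71  0.09  2.32 -0.46  0.13 -0.1 ]
(430, 207, 20) 3.14 [-0.57  0.71 -0.    2.31  0.02  0.12  0.98]
(430, 207, 20) -3.14 [-0.57  0.71 -0.    2.31  0.02  0.12  0.98]
(440, 141, 20) 0 [-0.54  0.72  0.16  2.35 -0.94  0.13 -1.05]
(440, 141, 20) 1.57 [-0.3   0.71 -0.19  2.34  0.87  0.16 -1.31]
(440, 141, 20) 3.14 [-0.05  0.76 -0.56  2.32  1.23  0.4  -0.11]
(440, 141, 20) -3.14 [-0.05  0.76 -0.56  2.32  1.23  0.4  -0.11]
(450, 0, 40) 0 [-0.15  0.66  0.04  2.37 -0.21  0.11 -1.49]
(450, 0, 40) 1.57 [-0.08  0.66 -0.07  2.37  0.33  0.13 -0.46]
(450, 0, 40) 3.14 [ 0.06  0.67 -0.27  2.36  0.88  0.21  0.55]
(450, 0, 40) -3.14 [ 0.06  0.67 -0.27  2.36  0.88  0.21  0.55]
(450, 0, 150) 0 [-0.17  0.43  0.05  2.3  -0.06  0.41 -1.63]
(450, 0, 150) 1.57 [ 0.12  0.45 
[... 235 characters left out ...]
 1.57 [ 0.25  0.67 -0.14  2.3   0.45  0.2  -0.3 ]
(460, -130, 40) 3.14 [ 0.38  0.68 -0.32  2.29  0.81  0.28  0.9 ]
(460, -130, 40) -3.14 [ 0.38  0.68 -0.32  2.29  0.81  0.28  0.9 ]
(460, -370, 40) 0 [ 0.55  0.73  0.05  2.05 -0.1   0.37 -0.89]
(460, -370, 40) 1.57 [ 0.69  0.73 -0.16  2.04  0.28  0.39  0.31]
(460, -370, 40) 3.14 [ 0.93  0.78 -0.52  2.03  0.75  0.54  1.43]
(460, -370, 40) -3.14 [ 0.93  0.78 -0.52  2.03  0.75  0.54  1.43]
(460, -370, 120) 0 [ 0.53  0.6   0.08  2.02 -0.08  0.53 -0.91]
(460, -370, 120) 1.57 [ 0.75  0.61 -0.25  2.    0.27  0.56  0.32]
(460, -370, 120) 3.14 [ 1.01  0.68 -0.65  1.99  0.64  0.69  1.53]
(460, -370, 120) -3.14 [ 1.01  0.68 -0.65  1.99  0.64  0.69  1.53]
```

```bash
python3 - <<'E'
from h import *
np.set_printoptions(precision=1,suppress=True)
for n,p in (("w_rack",(440,-240,240)),("w_stop",(440,0,240)),("w_cols",(430,210,240))):
    robot.move_pose(p,[np.pi,0,0]);f,T=wrist(n);s=robot.sense();print(n,s["t"],s["ee_pos"],s["tool_rot"],s["contact_force"])
    np.savez(f"{n}.npz",T=T,image=f["image"],mtx=f["mtx"],k1=f["k1"])
E
```

```text
w_rack 1.9667 [ 440. -241.  240.] [ 3.1 -0.  -0. ] [-0.2 -0.6  0. ]
w_stop 2.9667 [440.4  -1.5 240. ] [ 3.1 -0.  -0. ] [ 0.1 -0.7 -1.3]
w_cols 3.8667 [430.6 207.7 239.9] [ 3.1  0.  -0. ] [0.6 0.2 0.3]
```

View pics/w_rack.png

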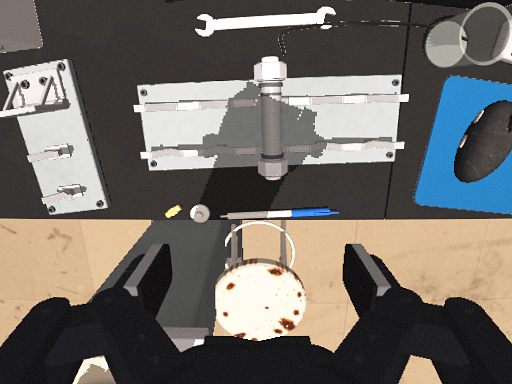

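View pics/w_stop.png

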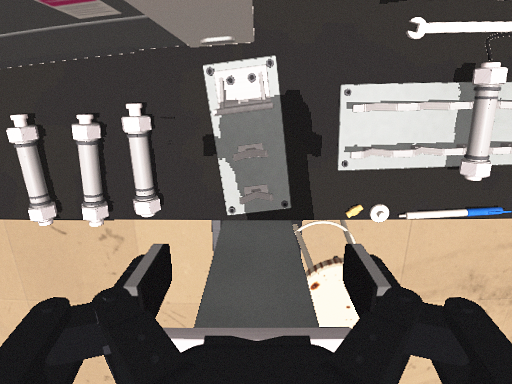

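View pics/w_cols.png

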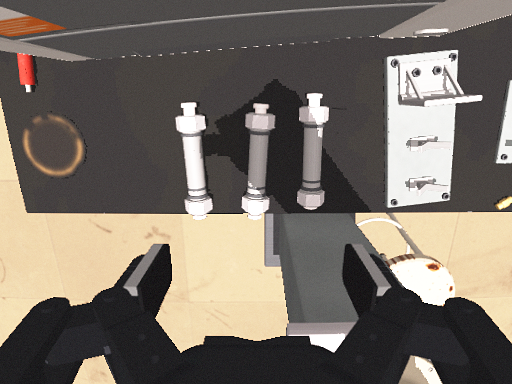

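The rack view shows the stored column in the middle slot, px (271,118), so slot 3 is taken. The stop is at (250,140) in the second view, turned slightly left. The third view shows loose columns at x≈193, 258 and 313 px, with the far (+x) plugs clearly proud.

```bash
python3 - <<'E'
from h import *
np.set_printoptions(precision=1,suppress=True)
f=dict(np.load("w_cols.npz"));T=f["T"]
for a,b in (((190,124),(198,205)),((260,120),(255,205)),((313,112),(311,200))):
    P=cast(f,T,[a,b],22);d=P[0]-P[1];print("col",P.mean(0),np.linalg.norm(d),np.arctan2(d[1],d[0]))
f=dict(np.load("w_rack.npz"));T=f["T"]
P=cast(f,T,[(147,91),(396,82),(392,160),(153,165),(138,87),(400,75)],3);print(P,P[:4].mean(0))
for k in((0,1),(3,2)):d=P[k[0]]-P[k[1]];print(np.arctan2(-d[0],d[1]))
P=cast(f,T,[(270,72),(272,168)],45);d=P[0]-P[1];print("stored",P.mean(0),np.linalg.norm(d),np.arctan2(d[1],d[0]))
robot.move_pose((440,0,150),[np.pi,0,0.12]);f,T=wrist();s=robot.sense();print(s["t"],s["ee_pos"])
cv2.imwrite("pics/stop2.png",cv2.resize(f["image"][:260,100:400,::-1],None,fx=2,fy=2,interpolation=cv2.INTER_CUBIC))
np.savez("stop2.npz",T=T,mtx=f["mtx"],k1=f["k1"],image=f["image"])
E
```

```text
col [427.4 283.7  22. ] 100.15006134793671 0.03352427107453883
col [429.4 207.3  22. ] 104.5409611857055 -0.05845650307030393
col [437.2 141.9  22. ] 106.97385786095279 0.029731474463785934
[[ 524.7 -109.9    3. ]
 [ 535.4 -406.5    3. ]
 [ 440.8 -413.5    3. ]
 [ 434.2 -108.3    3. ]
 [ 529.5  -99.4    3. ]
 [ 543.4 -410.4    3. ]] [ 483.8 -259.5    3. ]
0.036059567832304566
0.021457171625787152
stored [ 491.1 -256.3   45. ] 102.02648312504901 0.03376321898376425
4.825 [440.8   0.9 150.5]
```

View pics/stop2.png

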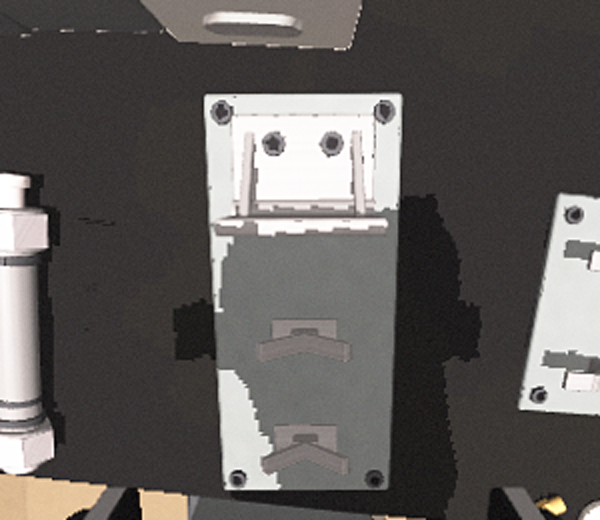

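The stop closeup has base screws at crop px (222,111), (385,111), (237,479) and (374,479). The V vertices are at (303,338) and (305,452), and the bracket's upright top edge is at y≈232.

```bash
python3 - <<'E'
from h import *
np.set_printoptions(precision=1,suppress=True)
f=dict(np.load("stop2.npz"));T=f["T"]
c=lambda p,z:cast(f,T,np.array(p)/2+[100,0],z)
S=c([(222,111),(385,111),(237,479),(374,479)],12);print(S)
a=(S[0]+S[1]-S[2]-S[3])/2;print("screw axis yaw",np.arctan2(a[1],a[0]),np.linalg.norm(a),"mid",S.mean(0))
d=S[0]-S[1];d2=S[2]-S[3];print(np.arctan2(-d[0],d[1]),np.arctan2(-d2[0],d2[1]),np.linalg.norm(d),np.linalg.norm(d2))
V=c([(303,338),(305,453)],27.4);print("V",V,V.mean(0),np.arctan2(*(V[0]-V[1])[[1,0]]))
V=c([(257,353),(350,353),(264,466),(348,466)],36);print("rim",V,V.mean(0))
print("bracket",c([(219,232),(386,232),(300,232)],72))
E
```

```text
[[546.6  51.9  12. ]
 [554.7 -16.4  12. ]
 [376.1  31.5  12. ]
 [384.4 -37.2  12. ]]
screw axis yaw 0.12046199776590641 171.69777831110738 mid [465.4   7.4  12. ]
0.11840888252189767 0.12027594990574511 68.8738893792549 69.17571252521725
V [[456.3   6.8  27.4]
 [401.5  -0.4  27.4]] [428.9   3.2  27.4] 0.13095800215222414
rim [[449.5  25.7  36. ]
 [454.3 -13.9  36. ]
 [396.7  17.8  36. ]
 [401.3 -20.3  36. ]] [425.5   2.3  36. ]
bracket [[501.2  40.4  72. ]
 [508.1 -17.   72. ]
 [504.5  12.6  72. ]]
```

```bash
cat >> h.py <<'E'
YV=0.12; V0=np.array([428.5,3.0]); UV=np.array([np.cos(YV),np.sin(YV)])
def vee(s,z,flip=0,g=0):
    p=V0+UV*(s+g); return [p[0],p[1],z],[np.pi,0,YV-(0 if not flip else -np.pi)]
E
python3 - <<'E'
from h import *
np.set_printoptions(precision=2,suppress=True)
for s in(-14,-8,0,12):
  for z in(49,110):
    for fl in(0,1): print(s,z,fl,(lambda q:q if q is None else np.array(q))(robot.ik(*vee(s,z,fl))))
robot.move_pose((425,225,140),[np.pi,0,0]);f,T=wrist();s=robot.sense();print(s["t"],s["ee_pos"])
cv2.imwrite("pics/c1.png",cv2.resize(f["image"][40:280,100:420,::-1],None,fx=2.5,fy=2.5,interpolation=cv2.INTER_CUBIC))
np.savez("c1.npz",T=T,mtx=f["mtx"],k1=f["k1"],image=f["image"])
E
```

```text
-14 49 0 [-0.01  0.63 -0.19  2.44  0.94  0.14 -2.54]
-14 49 1 [ 0.09  0.64 -0.33  2.43  1.12  0.22  0.4 ]
-14 110 0 [-0.11  0.49 -0.04  2.41  0.07  0.25 -1.67]
-14 110 1 [ 0.5   0.63 -0.91  2.37  1.    0.59  0.47]
-8 49 0 [-0.01  0.63 -0.19  2.42  0.87  0.15 -2.48]
-8 49 1 [ 0.11  0.65 -0.36  2.42  1.1   0.24  0.42]
-8 110 0 [-0.11  0.49 -0.04  2.39  0.07  0.26 -1.66]
-8 110 1 [ 0.5   0.64 -0.92  2.36  0.99  0.6   0.48]
0 49 0 [-0.01  0.63 -0.19  2.41  0.79  0.16 -2.4 ]
0 49 1 [ 0.15  0.66 -0.42  2.39  1.09  0.28  0.43]
0 110 0 [-0.11  0.5  -0.04  2.38  0.07  0.27 -1.66]
0 110 1 [ 0.5   0.65 -0.92  2.34  0.98  0.62  0.49]
12 49 0 [-0.13  0.64 -0.02  2.39  0.09  0.12 -1.68]
12 49 1 [ 0.21  0.68 -0.51  2.36  1.09  0.35  0.43]
12 110 0 [-0.11  0.5  -0.04  2.35  0.07  0.29 -1.66]
12 110 1 [ 0.5   0.66 -0.93  2.31  0.97  0.64  0.51]
5.775 [425.22 223.71 140.2 ]
```

View pics/c1.png

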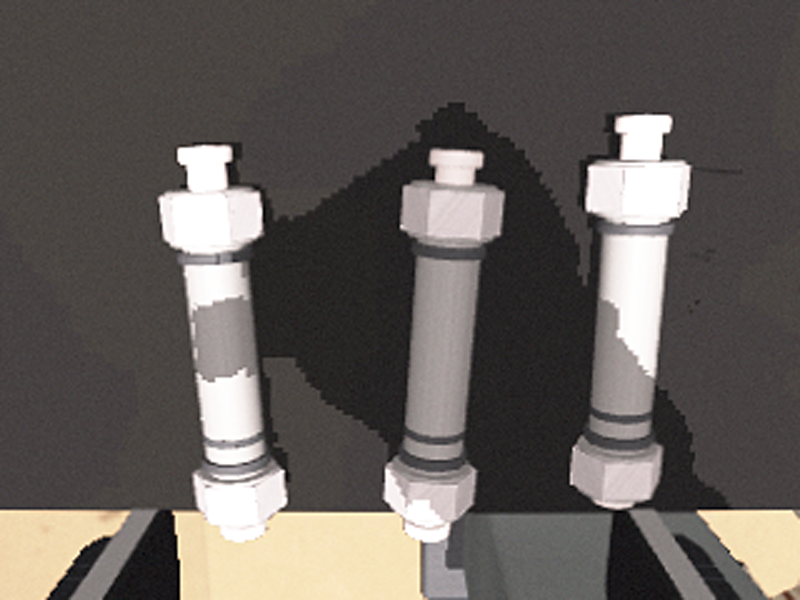

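The crop shows all three columns with the far plugs well proud. The tube/fitting junctions are: left (213,250) and (238,465), middle (450,247) and (430,463), right (638,226) and (612,442).

```bash
python3 - <<'E'
from h import *
np.set_printoptions(precision=3,suppress=True)
f=dict(np.load("c1.npz"));T=f["T"]
for ab in(((213,252),(238,465)),((450,249),(430,463)),((638,228),(612,442))):
    P=cast(f,T,np.array(ab)/2.5+[100,40],26);d=P[0]-P[1];print(P.mean(0)[:2],np.linalg.norm(d),np.arctan2(d[1],d[0]))
E
```

```text
[428.883 282.079] 77.22190814875492 0.0470453068015039
[429.837 207.962] 77.32222843219712 -0.06935230057208443
[437.536 144.254] 76.2400477151348 -0.024815492242387233
```

```bash
cat >> h.py <<'E'
def st(m=""):
    s=robot.sense();print(m,"t%.1f"%s["t"],"p",np.round(s["ee_pos"],1),"yaw %.3f"%s["tool_rot"][2],"F",np.round(s["contact_force"],1),"w %.1f gf %.0f"%(s["width"],s["grasp_force"]),"q",np.round(s["joint_pos"][4:],2));return s
def pick(x,y,yaw,z=21,sq=60,dy=0):
    robot.move_pose((x,y+dy,90),[np.pi,0,yaw]);robot.let_go()
    print("hit",robot.line_to((x,y+dy,z),speed=70,until_force=8))
    st("down");robot.grab(sq);st("grip");robot.line_to((x,y+dy,106),speed=80);return st("up")
E
python3 - <<'E'
from h import *
pick(428,282,0.047)
p,o=vee(-7,106);robot.line_to(p,o,speed=120);st("over vee")
for z in(80,51.5):
    p,o=vee(-7,z);print(robot.line_to(p,o,speed=40,until_force=6));st("z")
E
```

```text
hit False
down t7.5 p [428.2 282.1  21.3] yaw 0.047 F [ 0.4  0.1 -0.3] w 85.4 gf 0 q [-0.03  0.19 -2.19]
grip t8.1 p [428.2 282.3  21.4] yaw 0.047 F [-1.   0.5  5.8] w 19.5 gf 58 q [-0.03  0.19 -2.19]
up t9.3 p [427.8 281.9 105.6] yaw 0.047 F [ 0.1  0.6 -3.4] w 19.4 gf 59 q [-0.03  0.38 -2.19]
over vee t11.8 p [421.6   2.6 106. ] yaw 0.121 F [-0.6  0.8 -3.6] w 19.2 gf 62 q [ 0.14  0.25 -1.74]
False
z t12.6 p [421.5   2.2  80. ] yaw 0.120 F [ 0.3  0.2 -3.1] w 19.7 gf 62 q [ 0.15  0.17 -1.75]Traceback (most recent call last):
  File "<stdin>", line 5, in <module>
plant.IKError: the arm cannot follow that straight line within its joint ranges
```

```bash
python3 - <<'E'
from h import *
p,o=vee(-7,51.5);qt=robot.ik(p,o);print(None if qt is None else np.round(qt,2))
p,o=vee(-7,106);robot.line_to(p,o,speed=60)
q=np.array(qt);q[1]-=.13;q[5]+=.13
robot.move_j(q);s=st("branch");print(s["tool_rot"])
p,o=vee(-7,106);robot.line_to(p,o,speed=60);st("over")
for z in(75,52):
    p,o=vee(-7,z);print(robot.ik(p,o));print(robot.line_to(p,o,speed=40,until_force=6));st("z")
E
```

```text
[-0.01  0.63 -0.19  2.42  0.82  0.15 -2.43]
branch t13.9 p [424.9 -31.4 107.5] yaw 0.115 F [ 0.2 -0.2 -3.6] w 18.8 gf 62 q [ 0.82  0.28 -2.43]
[ 3.0298339  -0.04344405  0.11543626]
over t14.6 p [421.4   1.8 105.9] yaw 0.120 F [-0.3  0.3 -2.9] w 19.0 gf 62 q [ 0.64  0.34 -2.26]
[ 0.06662627  0.58017936 -0.29167458  2.40312232  0.73393288  0.2375705
 -2.34997732]
False
z t15.6 p [421.6   2.2  75.1] yaw 0.120 F [-0.7  0.2 -2.8] w 19.6 gf 62 q [ 0.73  0.24 -2.35]
[-0.01157178  0.62601729 -0.18359203  2.41983259  0.8043489   0.14903866
 -2.41049709]
False
z t16.3 p [421.5   2.2  52. ] yaw 0.120 F [ 0.2 -0.7 -3.2] w 19.2 gf 62 q [ 0.81  0.15 -2.41]
```

```bash
python3 - <<'E'
from h import *
p,o=vee(-7,42);print(robot.line_to(p,o,speed=15,until_force=5));st("seat")
f=robot.grab_frame("side");cv2.imwrite("pics/s1.png",cv2.resize(f["image"][170:290,170:310,::-1],None,fx=4,fy=4,interpolation=cv2.INTER_CUBIC))
f,T=wrist();cv2.imwrite("pics/w1.png",f["image"][:,:,::-1])
a=cv2.imread("pics/s1.png");b=cv2.imread("pics/w1.png")[0:300,130:400];b=cv2.resize(b,None,fx=1.6,fy=1.6)
h=max(a.shape[0],b.shape[0]);P=lambda i:cv2.copyMakeBorder(i,0,h-i.shape[0],0,0,cv2.BORDER_CONSTANT)
m=np.hstack([P(a),P(b)]);m=cv2.resize(m,None,fx=min(1,798/m.shape[1]),fy=min(1,798/m.shape[1]));cv2.imwrite("pics/m1.png",m);print(m.shape)
E
```

```text
True
seat t16.6 p [421.8   2.4  49.3] yaw 0.121 F [-1.2  0.6  5.6] w 19.7 gf 63 q [ 0.82  0.14 -2.43]
(386, 798, 3)
```

View pics/m1.png

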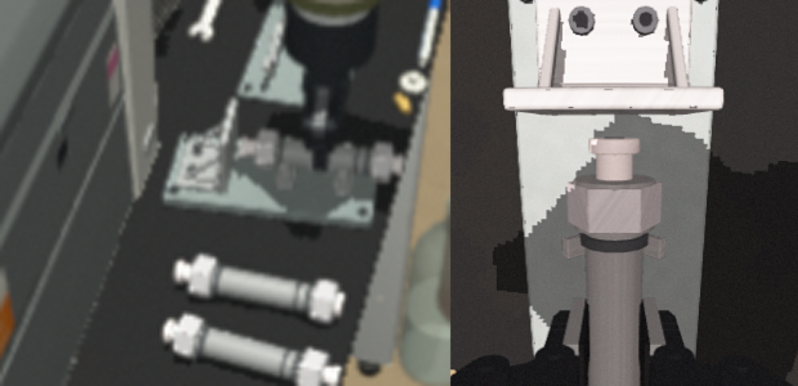

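The column is seated in the V at the expected height, with contact at TCP z 49.3. Its proud plug sits a few mm short of the bracket, and the fittings clear the rests.

```bash
cat >> h.py <<'E'
def press(flip,F=28,s0=-7,regrip=True,z=48.5):
    if regrip:
        robot.let_go(); p,o=vee(s0,z,flip); robot.line_to(p,o,speed=30); robot.grab(60); st("regrip")
    # find contact, then seat
    p,o=vee(16,z,flip)
    for thr in (4,F):
        r=robot.line_to(p,o,speed=15,until_force=thr); s=st(f"press{thr} {r}")
        print("  s=%.1f lat=%.1f Fax=%.1f"%((s["ee_pos"][:2]-V0)@UV,(s["ee_pos"][:2]-V0)@[-UV[1],UV[0]],s["contact_force"][:2]@UV))
    return r
E
python3 - <<'E'
from h import *
press(0)
E
```

```text
regrip t18.2 p [421.6   2.3  48.7] yaw 0.120 F [-1.   1.   4.9] w 19.8 gf 58 q [ 0.83  0.14 -2.43]
press4 True t18.6 p [421.5   2.3  48.7] yaw 0.120 F [-0.8  0.2  5.9] w 19.5 gf 59 q [ 0.83  0.14 -2.43]
  s=-7.0 lat=0.2 Fax=-0.8
press28 True t19.6 p [430.6   3.4  48.6] yaw 0.122 F [-0.4 -0.1  9.9] w 19.8 gf 59 q [ 0.8   0.19 -2.41]
  s=2.1 lat=0.1 Fax=-0.4
```

```bash
python3 - <<'E'
from h import *
st("now")
p,o=vee(16,48.5)
for k in range(3):
    r=robot.line_to(p,o,speed=10,until_force=20);s=st(f"{r}");print((s["ee_pos"][:2]-V0)@UV)
f,T=wrist();cv2.imwrite("pics/w2.png",cv2.resize(f["image"][:260,130:400,::-1],None,fx=2,fy=2))
E
```

```text
now t19.6 p [430.6   3.4  48.6] yaw 0.122 F [-0.4 -0.1  9.9] w 19.8 gf 59 q [ 0.8   0.19 -2.41]
True t20.4 p [430.6   3.5  48.6] yaw 0.122 F [-1.6  0.2  9.1] w 19.6 gf 59 q [ 0.8   0.2  -2.41]
2.1872548680837265
True t21.1 p [430.7   3.5  48.6] yaw 0.123 F [-1.7  0.4  8.2] w 19.2 gf 59 q [ 0.8   0.21 -2.4 ]
2.2084734610611663
True t21.8 p [430.7   3.5  48.6] yaw 0.123 F [-1.1  0.6  9.5] w 19.8 gf 59 q [ 0.79  0.21 -2.4 ]
2.199211730798516
```

View pics/w2.png

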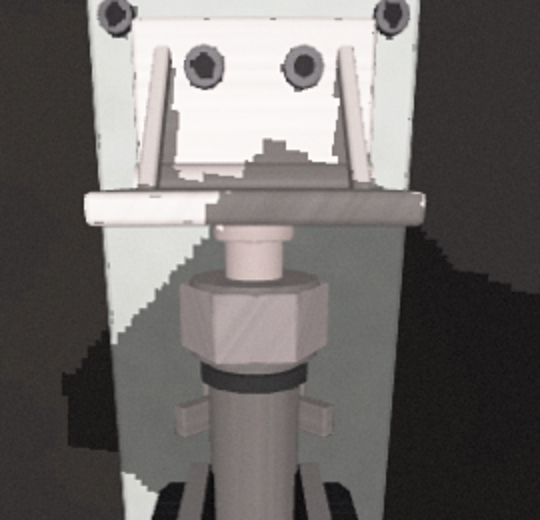

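The plug face touches the bracket at crop (253,232), but the stem is still visible and so not seated. Next I'll press in small steps while reading the force.

```bash
python3 - <<'E'
from h import *
for c in np.arange(2.0,5.1,.5):
    p,o=vee(c,48.5);robot.line_to(p,o,speed=10);s=robot.sense()
    print(c,"s %.2f"%((s["ee_pos"][:2]-V0)@UV),"Fax %.1f"%(s["contact_force"][:2]@UV),np.round(s["contact_force"],1),round(s["t"],2),s["tool_rot"][1].round(3))
E
```

```text
2.0 s 2.01 Fax -1.1 [-1.3  1.4  7. ] 22.07 -0.0
2.5 s 2.02 Fax -1.4 [-1.6  1.   9.5] 22.32 0.001
3.0 s 2.06 Fax -3.5 [-3.7  1.  10.3] 22.57 0.002
3.5 s 2.09 Fax -5.7 [-6.   2.  10.6] 22.82 0.002
4.0 s 2.12 Fax -5.7 [-6.   1.8 12.7] 23.07 0.003
4.5 s 2.14 Fax -7.5 [-7.8  2.4 14.4] 23.32 0.004
5.0 s 2.16 Fax -8.9 [-9.2  2.5 13.8] 23.57 0.004
```

```bash
python3 - <<'E'
from h import *
for c in np.arange(5.5,16.1,.75):
    p,o=vee(c,48.5);robot.line_to(p,o,speed=10);s=robot.sense();fa=s["contact_force"][:2]@UV
    print(c,"s %.2f"%((s["ee_pos"][:2]-V0)@UV),"Fax %.1f"%fa,np.round(s["contact_force"],1),round(s["t"],2),s["tool_rot"][1].round(3),np.round(s["torque"],1))
    if abs(fa)>30:break
E
```

```text
5.5 s 2.21 Fax -9.5 [-9.9  2.5 14.5] 23.82 0.005 [0.6 2.2 0. ]
6.25 s 2.25 Fax -11.2 [-11.7   2.9  17.5] 24.07 0.006 [ 0.6  2.7 -0. ]
7.0 s 2.29 Fax -13.4 [-13.9   3.7  18.4] 24.32 0.007 [ 0.7  3.  -0. ]
7.75 s 2.28 Fax -15.6 [-16.2   4.   20.2] 24.57 0.008 [ 0.8  3.5 -0.1]
8.5 s 2.32 Fax -17.8 [-18.3   3.4  21.6] 24.82 0.009 [ 0.9  3.9 -0. ]
9.25 s 2.34 Fax -19.6 [-20.3   4.8  23.7] 25.07 0.01 [ 0.9  4.4 -0.1]
10.0 s 2.43 Fax -21.7 [-22.4   4.2  25.1] 25.32 0.011 [ 1.   4.7 -0. ]
10.75 s 2.43 Fax -24.0 [-24.8   5.4  26.6] 25.57 0.013 [ 1.1  5.2 -0.1]
11.5 s 2.49 Fax -25.3 [-26.1   5.1  27.6] 25.82 0.014 [ 1.1  5.6 -0.1]
12.25 s 2.60 Fax -26.8 [-27.5   4.7  29.1] 26.07 0.015 [ 1.2  6.  -0.1]
13.0 s 2.62 Fax -28.5 [-29.3   4.7  30.9] 26.32 0.016 [ 1.3  6.4 -0.2]
13.75 s 2.84 Fax -29.4 [-30.4   6.4  31.5] 26.57 0.016 [ 1.3  6.7 -0.1]
14.5 s 2.87 Fax -32.9 [-33.9   6.1  33.1] 26.82 0.017 [ 1.3  7.2 -0.2]
```

```bash
cat >> h.py <<'E'
def push(flip,c0,z0=49.3,Fstop=30,cmax=26,step=0.8,v=12):
    """step the commanded point along the stop axis, keeping the vertical load on the V near zero by raising/lowering the command"""
    z=z0;c=c0;log=[]
    while c<cmax:
        p,o=vee(c,z,flip);robot.line_to(p,o,speed=v);s=robot.sense();F=s["contact_force"];fa=F[:2]@UV
        sa=(s["ee_pos"][:2]-V0)@UV;log.append((round(c,1),round(sa,2),round(fa,1),round(F[2],1),round(z,1)))
        if fa<-Fstop:break
        z+=np.clip(0.08*(F[2]-0),-.5,.5);z=min(z,s["ee_pos"][2]+4);c+=step
    print(*log,sep="\n");st("end");return sa,fa
E
python3 - <<'E'
from h import *
p,o=vee(3,49.5);robot.line_to(p,o,speed=20);st()
push(0,3)
E
```

```text
t27.6 p [431.1   3.2  49.3] yaw 0.120 F [-4.3  0.7 -3.8] w 19.6 gf 59 q [ 0.83  0.18 -2.43]
(3, np.float64(2.54), np.float64(-5.0), np.float64(-3.0), 49.3)
(3.8, np.float64(2.62), np.float64(-6.8), np.float64(0.6), np.float64(49.1))
(4.6, np.float64(2.68), np.float64(-9.6), np.float64(0.5), np.float64(49.1))
(5.4, np.float64(2.98), np.float64(-10.1), np.float64(2.4), np.float64(49.1))
(6.2, np.float64(3.87), np.float64(-9.5), np.float64(-0.2), np.float64(49.3))
(7.0, np.float64(4.53), np.float64(-9.1), np.float64(-0.1), np.float64(49.3))
(7.8, np.float64(5.32), np.float64(-10.7), np.float64(-0.1), np.float64(49.3))
(8.6, np.float64(6.1), np.float64(-9.7), np.float64(-0.6), np.float64(49.3))
(9.4, np.float64(6.76), np.float64(-10.5), np.float64(-0.5), np.float64(49.3))
(10.2, np.float64(7.53), np.float64(-10.3), np.float64(0.2), np.float64(49.2))
(11.0, np.float64(8.35), np.float64(-10.8), np.float64(1.3), np.float64(49.2))
(11.8, np.float64(9.4), np.float64(-9.8), np.float64(-0.2), np.float64(49.3))
(12.6, np.float64(10.17), np.float64(-10.3), np.float64(-0.4), np.float64(49.3))
(13.
[... 353 characters left out ...]
-18.7), np.float64(2.5), np.float64(49.7))
(17.4, np.float64(10.65), np.float64(-20.9), np.float64(1.3), np.float64(49.9))
(18.2, np.float64(10.73), np.float64(-22.2), np.float64(0.6), np.float64(50.0))
(19.0, np.float64(10.78), np.float64(-24.8), np.float64(2.8), np.float64(50.0))
(19.8, np.float64(10.79), np.float64(-26.1), np.float64(1.0), np.float64(50.2))
(20.6, np.float64(10.83), np.float64(-28.4), np.float64(1.5), np.float64(50.3))
(21.4, np.float64(10.84), np.float64(-29.5), np.float64(2.2), np.float64(50.4))
(22.2, np.float64(10.9), np.float64(-31.1), np.float64(0.7), np.float64(50.6))
end t33.8 p [439.4   4.   49.3] yaw 0.122 F [-32.    5.    0.7] w 19.6 gf 63 q [ 0.79  0.24 -2.4 ]
```

Plug 1a seated: it slid at about 10 N, then the force rose steeply at s≈10.5. Now I'll turn the column and press the other end.

```bash
cat >> h.py <<'E'
def lift(flip,s=0,z=125):
    p,o=vee(s,49.5,flip);robot.line_to(p,o,speed=40)
    p,o=vee(s,z,flip);robot.line_to(p,o,speed=80)
def seat(flip,s=-7,z=42,F=5):
    p,o=vee(s,60,flip);robot.line_to(p,o,speed=60)
    p,o=vee(s,z,flip);r=robot.line_to(p,o,speed=15,until_force=F);s=st(f"seat {r}");return s["ee_pos"][2]
E
python3 - <<'E'
from h import *
lift(0);st("lift")
p,o=vee(-7,125,1);robot.move_pose(p,o);st("turned")
z=seat(1)
p,o=vee(-1,z,1);robot.line_to(p,o,speed=25);st("near")
push(1,-0.5,z0=z,Fstop=25,step=1.2,cmax=30)
E
```

```text
lift t35.6 p [428.3   3.  124.6] yaw 0.120 F [ 0.1 -0.1 -3.2] w 19.4 gf 59 q [ 0.62  0.42 -2.25]
turned t37.8 p [421.5   2.2 124.9] yaw -3.022 F [ 0.8 -0.1 -3.6] w 19.7 gf 59 q [1.08 0.89 0.34]
seat True t39.8 p [421.5   2.4  48.7] yaw -3.021 F [ 0.2 -0.6  6. ] w 19.7 gf 60 q [1.32 0.85 0.14]
near t40.2 p [425.5   2.8  48.7] yaw -3.021 F [-6.8 -0.5  8.1] w 19.3 gf 60 q [1.31 0.85 0.15]
(-0.5, np.float64(-2.85), np.float64(-8.3), np.float64(9.0), np.float64(48.7))
(0.7, np.float64(0.9), np.float64(0.0), np.float64(-2.3), np.float64(49.2))
(1.9, np.float64(2.08), np.float64(0.0), np.float64(-3.6), np.float64(49.0))
(3.1, np.float64(2.63), np.float64(-4.4), np.float64(3.2), np.float64(48.7))
(4.3, np.float64(4.33), np.float64(-2.5), np.float64(-0.7), np.float64(49.0))
(5.5, np.float64(4.6), np.float64(-6.0), np.float64(2.3), np.float64(48.9))
(6.7, np.float64(5.36), np.float64(-7.5), np.float64(1.2), np.float64(49.1))
(7.9, np.float64(6.47), np.float64(-7.5), np.float64(0.9), np.float64(49.2))
(9.1, np.float64(7.7), np.float64(-7.3), np.float64(0.1), np.float64(49.3))
(10.3, np.float64(8.46), np.float64(-8.8), np.float64(0.1), np.float64(49.3))
(11.5, np.float64(8.53), np.float64(-12.2), np.float64(3.1), np.float64(49.3))
(12.7, np.float64(8.59), np.float64(-14.9), np.float64(2.9), np.float64(49.5))
(13.9, np.float64(8.61), np.float64(-18.3), np.float64(2.8), np.float64(49.8))
(15.1, np.float64(8.67), np.float64(-21.8), np.float64(3.4), np.float64(50.0))
(16.3, np.float64(8.78), np.float64(-24.6), np.float64(2.7), np.float64(50.3))
(17.5, np.float64(8.81), np.float64(-27.1), np.float64(2.2), np.float64(50.5))
end t44.2 p [437.3   4.   49. ] yaw -3.020 F [-27.6   3.2   2.2] w 19.9 gf 60 q [1.28 0.86 0.2 ]
```

Plug 1b is seated too, with a steep rise at s≈8.5. Next I measure the rack more precisely from the picture I already have.

```bash
python3 - <<'E'
import cv2
cv2.imwrite("pics/rk.png",cv2.resize(cv2.imread("pics/w_rack.png")[60:190,125:425],None,fx=2.6,fy=2.6,interpolation=cv2.INTER_CUBIC))
E
```

```text
(no output)
```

View pics/rk.png

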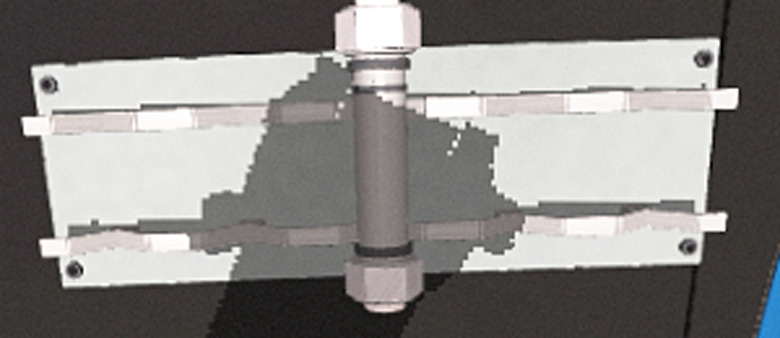

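The strip's flat ridges (z=36) sit at crop (163,120) and (595,101) on the upper strip and (163,243) and (562,226) on the lower one. The base screws are at (49,85), (703,58), (687,246) and (73,270).

```bash
python3 - <<'E'
from h import *
np.set_printoptions(precision=3,suppress=True)
f=dict(np.load("w_rack.npz"));T=f["T"]
c=lambda p,z:cast(f,T,np.array(p)/2.6+[125,60],z)
A=c([(163,120),(595,101),(562,226),(163,243)],36);B=c([(49,85),(703,58),(687,246),(73,270)],2)
E=c([(22,125),(738,98),(726,222),(40,247)],36)
C=c([(33,68),(719,38),(700,262),(65,287)],1)
for P in(A,E,B,C):
    d=(P[0]+P[3]-P[1]-P[2])/2;e=(P[0]+P[1]-P[2]-P[3])/2;print(P,P.mean(0),"yaw",np.arctan2(-d[0],d[1]),np.linalg.norm(d),np.arctan2(e[1],e[0]),np.linalg.norm(e))
J=c([(382,58),(385,250)],49);print("stored",J.mean(0),np.arctan2(*(J[0]-J[1])[[1,0]]),np.linalg.norm(J[0]-J[1]))
E
```

```text
[[ 507.691 -165.152   36.   ]
 [ 515.629 -346.917   36.   ]
 [ 462.675 -337.036   36.   ]
 [ 455.154 -161.717   36.   ]] [ 485.287 -252.705   36.   ] yaw 0.0432638772730937 178.70892743337316 -0.125566031303433 53.16448180330817
[[ 506.287 -104.572   36.   ]
 [ 517.733 -408.267   36.   ]
 [ 464.902 -410.268   36.   ]
 [ 453.63  -106.555   36.   ]] [ 485.638 -257.415   36.   ] yaw 0.03738587936769407 303.9167467281783 0.03774360295280399 52.78178955088503
[[ 522.844 -105.497    2.   ]
 [ 535.102 -406.235    2.   ]
 [ 447.542 -409.414    2.   ]
 [ 435.525 -108.184    2.   ]] [ 485.253 -257.332    2.   ] yaw 0.040303079341735465 301.22916265922976 0.03353040766291498 87.48855505393732
[[ 530.501  -98.4      1.   ]
 [ 544.041 -413.141    1.   ]
 [ 439.381 -417.481    1.   ]
 [ 426.689 -102.903    1.   ]] [ 485.153 -257.981    1.   ] yaw 0.041660601709819826 314.93261674239307 0.04238812762464271 104.32969106951424
stored [ 493.074 -257.659   49.   ] 0.029840582106096553 77.31070290374043
```

```bash
cat >> h.py <<'E'
RC=np.array([485.3,-257.5]);YR=0.04
def slot(n,flip,z,dx=0):
    k=(n-3)*60;p=RC+np.array([-np.sin(YR)*k+dx*np.cos(YR),np.cos(YR)*k+dx*np.sin(YR)]);return [p[0],p[1],z],[np.pi,0,YR+(np.pi if flip else 0)]
def store(n,flip,dx=0,off=6,drop=0):
    p,o=slot(n,flip,125,dx);robot.line_to(p,o,speed=130)
    p,o=slot(n,flip,60,dx);robot.line_to(p,o,speed=80);st("above")
    p,o=slot(n,flip,38+off-3.5,dx);r=robot.line_to(p,o,speed=15,until_force=5);s=st(f"rack {r}")
    if drop:
        p,o=slot(n,flip,s["ee_pos"][2]+drop,dx);robot.line_to(p,o,speed=20)
    robot.let_go();st("open")
    p,o=slot(n,flip,125,dx);robot.line_to(p,o,speed=100)
E
python3 - <<'E'
from h import *
lift(1,s=0);store(5,1,dx=-1);st("clear")
robot.move_pose((420,200,140),[np.pi,0,0]);f,T=wrist();st("look")
cv2.imwrite("pics/c2.png",cv2.resize(f["image"][40:280,100:420,::-1],None,fx=2.5,fy=2.5,interpolation=cv2.INTER_CUBIC))
np.savez("c2.npz",T=T,mtx=f["mtx"],k1=f["k1"],image=f["image"])
E
```

```text
above t48.2 p [ 479.7 -137.5   60.3] yaw -3.101 F [-0.2 -0.5 -3.3] w 19.9 gf 59 q [1.19 0.87 0.57]
rack True t49.2 p [ 479.5 -137.3   43.8] yaw -3.101 F [0.5 0.3 4.2] w 19.7 gf 60 q [1.23 0.86 0.54]
open t49.8 p [ 478.8 -137.7   43.3] yaw -3.102 F [ 0.5 -0.1 -0.3] w 85.4 gf 0 q [1.23 0.86 0.54]
clear t50.8 p [ 479.2 -137.8  124.6] yaw -3.102 F [ 0.2 -0.5 -1.4] w 85.2 gf 0 q [1.02 0.92 0.7 ]
look t53.2 p [420.1 199.5 139.8] yaw -0.000 F [0.3 0.1 0.1] w 85.4 gf 0 q [-0.79  0.53 -1.26]
```

View pics/c2.png

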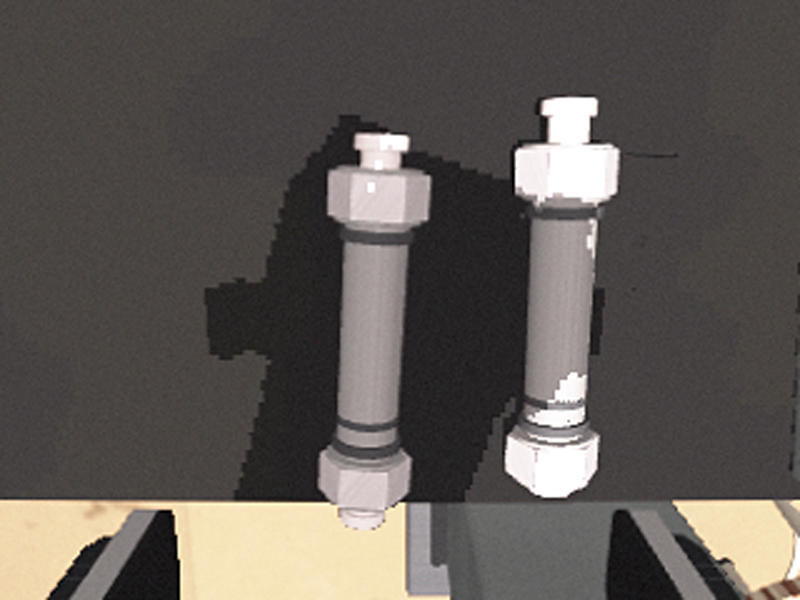

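Both remaining columns haven't moved. Junctions are now at (376,230) and (367,448) for the left column, and (567,208) and (554,428) for the right.

```bash
cat >> h.py <<'E'
def locate(fn,ab):
    f=dict(np.load(fn));P=cast(f,f["T"],np.array(ab)/2.5+[100,40],26);d=P[0]-P[1];m=P.mean(0);y=np.arctan2(d[1],d[0]);print("col",m,y,np.linalg.norm(d))
    return m[0]-1,m[1],y
def to_vee0():
    p,o=vee(-7,106);robot.line_to(p,o,speed=120)
    p1,o1=vee(-7,51.5);q=np.array(robot.ik(p1,o1));q[1]-=.16;q[5]+=.16;robot.move_j(q)
    robot.line_to(p,o,speed=60);return st("over vee")
E
python3 - <<'E'
from h import *
x,y,yaw=locate("c2.npz",((376,232),(367,448)));locate("c2.npz",((567,210),(554,428)))
pick(x,y,yaw,dy=4)
to_vee0()
E
```

```text
col [430.60221912 206.77347613  26.        ] -0.047966439745655336 76.80049703401355
col [438.10724882 142.27103863  26.        ] 0.008832334929022453 76.32602383089397
hit False
down t54.9 p [429.6 210.8  21.2] yaw -0.048 F [-0.8 -1.   0. ] w 85.6 gf 0 q [-1.02  0.2  -1.17]
grip t55.5 p [429.6 210.5  21.3] yaw -0.048 F [-0.5 -1.7  6. ] w 19.4 gf 58 q [-1.02  0.2  -1.17]
up t56.7 p [429.4 210.7 105.7] yaw -0.048 F [ 0.1  0.3 -3. ] w 19.8 gf 59 q [-0.82  0.44 -1.33]
over vee t59.9 p [421.4   2.4 105.9] yaw 0.120 F [ 0.5 -0.2 -3.1] w 19.9 gf 59 q [-0.74  0.3  -0.8 ]
```

```bash
python3 - <<'E'
from h import *
z=seat(0)
p,o=vee(-1,z,0);robot.line_to(p,o,speed=25);st("near")
push(0,-0.5,z0=z+.5,Fstop=25,step=1.2,cmax=30)
E
```

```text
Traceback (most recent call last):
  File "h.py", line 52, in seat
    p,o=vee(s,z,flip);r=robot.line_to(p,o,speed=15,until_force=F);s=st(f"seat {r}");return s["ee_pos"][2]
                        ~~~~~~~~~~~~~^^^^^^^^^^^^^^^^^^^^^^^^^^^^
plant.IKError: the arm cannot follow that straight line within its joint ranges
```

```bash
python3 - <<'E'
from h import *
try:
    z=seat(0,z=47.5)
except robot.IKError:
    print("fallback")
    p,o=vee(-7,110);robot.line_to(p,o,speed=80)
    robot.move_j([-0.01,.63-.17,-.19,2.42,.82,.15+.17,-2.43]);p,o=vee(-7,106);robot.line_to(p,o,speed=60);st("over");z=seat(0)
p,o=vee(-1,z,0);robot.line_to(p,o,speed=25);st("near")
push(0,-0.5,z0=z+.5,Fstop=25,step=1.2,cmax=30)
E
```

```text
seat True t61.7 p [421.6   2.3  49.2] yaw 0.120 F [-0.1  0.5  6.4] w 19.7 gf 60 q [-0.92  0.12 -0.65]
near t62.1 p [425.4   2.8  49.2] yaw 0.120 F [-5.7 -0.9  7.3] w 19.9 gf 60 q [-0.91  0.13 -0.66]
(-0.5, np.float64(-0.27), np.float64(-1.0), np.float64(-3.5), np.float64(49.7))
(0.7, np.float64(0.67), np.float64(-1.6), np.float64(-1.6), np.float64(49.4))
(1.9, np.float64(1.39), np.float64(-4.0), np.float64(2.1), np.float64(49.3))
(3.1, np.float64(3.83), np.float64(-0.1), np.float64(-1.6), np.float64(49.5))
(4.3, np.float64(4.53), np.float64(-1.1), np.float64(0.0), np.float64(49.3))
(5.5, np.float64(4.98), np.float64(-4.0), np.float64(1.8), np.float64(49.3))
(6.7, np.float64(5.47), np.float64(-6.0), np.float64(0.8), np.float64(49.5))
(7.9, np.float64(6.33), np.float64(-6.5), np.float64(0.1), np.float64(49.5))
(9.1, np.float64(7.37), np.float64(-6.6), np.float64(0.0), np.float64(49.5))
(10.3, np.float64(8.48), np.float64(-7.1), np.float64(1.4), np.float64(49.5))
(11.5, np.float64(10.09), np.float64(-5.8), np.float64(-1.6), np.float64(49.7))
(12.7, np.float64(10.58), np.float64(-8.6), np.float64(1.4), np.float64(49.5))
(13.9, np.float64(10.61), np.float64(-10.3), np.float64(2.4), np.float64(49.6))
(15.1, np.float64(10.67), np.float64(-13.6), np.float64(0.9), np.float64(49.8))
(16.3, np.float64(10.7), np.float64(-16.5), np.float64(1.8), np.float64(49.9))
(17.5, np.float64(10.76), np.float64(-19.1), np.float64(2.3), np.float64(50.1))
(18.7, np.float64(10.8), np.float64(-22.9), np.float64(2.3), np.float64(50.2))
(19.9, np.float64(10.86), np.float64(-24.0), np.float64(0.7), np.float64(50.4))
(21.1, np.float64(10.9), np.float64(-26.9), np.float64(1.9), np.float64(50.5))
end t66.8 p [439.3   4.6  49.5] yaw 0.118 F [-26.5  -5.2   1.9] w 19.5 gf 63 q [-0.89  0.2  -0.68]
```

```bash
python3 - <<'E'
from h import *
lift(0);st("lift")
p,o=vee(-7,125,1);robot.move_pose(p,o);st("turned")
z=seat(1,z=47.3)
p,o=vee(-1,z+.6,1);robot.line_to(p,o,speed=25);st("near")
push(1,-0.5,z0=z+.5,Fstop=25,step=1.2,cmax=30)
E
```

```text
lift t68.6 p [428.4   3.  124.7] yaw 0.120 F [ 0.   0.1 -3.3] w 19.7 gf 59 q [-0.74  0.39 -0.78]
turned t70.0 p [421.1   1.9 124.7] yaw -3.024 F [-0.7  0.3 -3.4] w 19.8 gf 59 q [0.81 0.51 0.68]
seat True t71.9 p [421.6   2.4  49.1] yaw -3.021 F [-1.2  0.3  5.8] w 19.4 gf 60 q [1.17 0.32 0.34]
near t72.3 p [427.8   3.   49.6] yaw -3.022 F [-0.1  0.3 -3.1] w 19.7 gf 59 q [1.14 0.33 0.37]
(-0.5, np.float64(-0.54), np.float64(0.4), np.float64(-2.6), np.float64(49.6))
(0.7, np.float64(0.65), np.float64(-0.6), np.float64(-2.2), np.float64(49.4))
(1.9, np.float64(1.52), np.float64(-2.6), np.float64(1.2), np.float64(49.3))
(3.1, np.float64(2.75), np.float64(-5.2), np.float64(1.6), np.float64(49.4))
(4.3, np.float64(2.9), np.float64(-6.8), np.float64(2.4), np.float64(49.5))
(5.5, np.float64(3.37), np.float64(-9.3), np.float64(0.6), np.float64(49.7))
(6.7, np.float64(4.19), np.float64(-10.7), np.float64(0.8), np.float64(49.7))
(7.9, np.float64(5.34), np.float64(-9.8), np.float64(0.5), np.float64(49.8))
(9.1, np.float64(6.58), np.float64(-9.6), np.float64(-1.7), np.float64(49.8))
(10.3, np.float64(7.45), np.float64(-11.3), np.float64(1.5), np.float64(49.7))
(11.5, np.float64(8.48), np.float64(-11.1), np.float64(0.7), np.float64(49.8))
(12.7, np.float64(8.5), np.float64(-14.0), np.float64(2.7), np.float64(49.9))
(13.9, np.float64(8.56), np.float64(-17.8), np.float64(1.6), np.float64(50.1))
(15.1, np.float64(8.6), np.float64(-20.6), np.float64(3.5), np.float64(50.2))
(16.3, np.float64(8.69), np.float64(-23.7), np.float64(2.9), np.float64(50.5))
(17.5, np.float64(8.74), np.float64(-26.6), np.float64(1.3), np.float64(50.7))
end t76.3 p [437.2   3.9  49.5] yaw -3.020 F [-27.2   3.7   1.3] w 19.4 gf 59 q [1.07 0.38 0.45]
```

Both plugs of this column are home (seats at 10.5 and 8.5, the same sum as before). It goes in slot 1; then I look at the last one.

```bash
python3 - <<'E'
from h import *
lift(1,s=0);store(1,1,dx=-1)
robot.move_pose((420,170,140),[np.pi,0,0]);f,T=wrist();st("look")
cv2.imwrite("pics/c3.png",cv2.resize(f["image"][40:280,100:420,::-1],None,fx=2.5,fy=2.5,interpolation=cv2.INTER_CUBIC))
np.savez("c3.npz",T=T,mtx=f["mtx"],k1=f["k1"],image=f["image"])
E
```

```text
above t82.1 p [ 489.5 -377.4   60.4] yaw -3.101 F [ 0.5  0.5 -3.1] w 19.6 gf 59 q [0.82 0.69 1.41]
rack True t83.1 p [ 489.1 -377.1   44.3] yaw -3.101 F [ 0.5 -0.6  4.8] w 19.4 gf 60 q [0.84 0.66 1.39]
open t83.7 p [ 488.2 -377.1   43.4] yaw -3.102 F [-0.6  0.2  0.8] w 85.6 gf 0 q [0.84 0.66 1.39]
look t87.3 p [420.2 169.6 139.9] yaw -0.000 F [-0.2  0.1  0.2] w 85.7 gf 0 q [-0.96  0.61 -1.01]
```

View pics/c3.png

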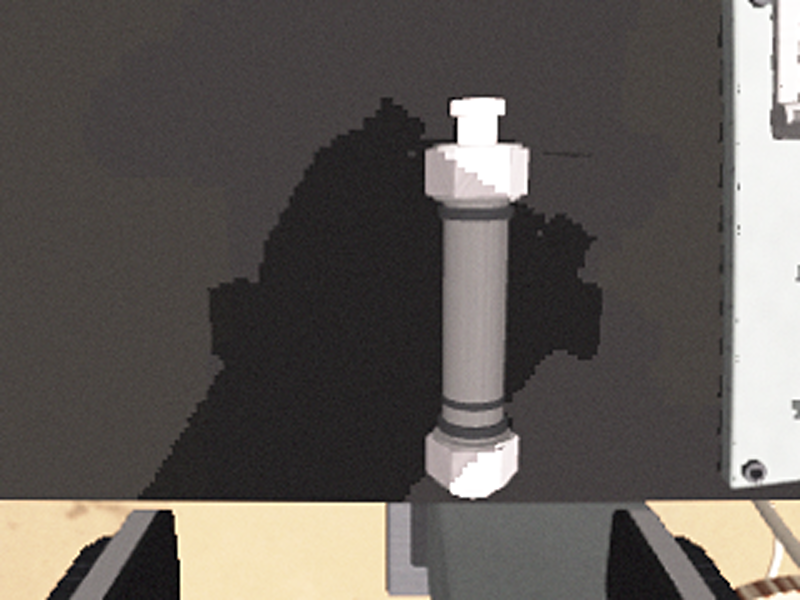

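The last column is upright in the picture, with junctions at (477,208) and (473,428). Its far plug is proud, and the near one looks nearly home.

```bash
python3 - <<'E'
from h import *
x,y,yaw=locate("c3.npz",((477,210),(473,428)))
pick(x,y,yaw)
to_vee0()
try: z=seat(0,z=47.5)
except robot.IKError:
    print("fallback")
    p,o=vee(-7,110);robot.line_to(p,o,speed=80)
    robot.move_j([-0.01,.63-.17,-.19,2.42,.82,.15+.17,-2.43]);p,o=vee(-7,106);robot.line_to(p,o,speed=60);st("over");z=seat(0)
p,o=vee(-1,z+.6,0);robot.line_to(p,o,speed=25);st("near")
push(0,-0.5,z0=z+.5,Fstop=25,step=1.2,cmax=30)
E
```

```text
col [438.28079873 141.45625511  26.        ] 0.015180714750099971 76.19929031239147
hit False
down t89.2 p [437.4 141.5  21.2] yaw 0.015 F [ 0.2 -0.2 -0.3] w 85.5 gf 0 q [-1.01  0.14 -0.97]
grip t89.8 p [437.3 141.5  21.3] yaw 0.015 F [-0.6 -0.4  6. ] w 19.5 gf 58 q [-1.01  0.14 -0.97]
up t91.0 p [437.1 141.4 105.6] yaw 0.015 F [ 1.2  0.3 -3.8] w 19.8 gf 59 q [-0.82  0.4  -1.12]
over vee t93.6 p [421.5   2.4 106. ] yaw 0.120 F [-0.2  0.9 -3.9] w 19.5 gf 59 q [-0.76  0.31 -0.78]
seat True t95.2 p [421.6   2.3  49.1] yaw 0.120 F [0.  0.7 7.2] w 19.3 gf 60 q [-0.94  0.12 -0.63]
near t95.6 p [428.    2.9  49.6] yaw 0.120 F [-0.7  0.4 -4.6] w 19.3 gf 59 q [-0.94  0.14 -0.64]
(-0.5, np.float64(-0.5), np.float64(-0.0), np.float64(-3.3), np.float64(49.6))
(0.7, np.float64(0.5), np.float64(-1.6), np.float64(-3.1), np.float64(49.3))
(1.9, np.float64(0.92), np.float64(-5.3), np.float64(5.2), np.float64(49.1))
(3.1, np.float64(1.98), np.float64(-5.4), np.float64(-1.3), np.float64(49.5))
(4.3, np.float64(2.18), np.float64(-7.8), np.float64(1.2), np.float64(49.4))
(5.5, np.float64(3.04), np.float6
[... 471 characters left out ...]
.3), np.float64(-2.3), np.float64(49.7))
(13.9, np.float64(10.47), np.float64(-10.3), np.float64(3.7), np.float64(49.5))
(15.1, np.float64(10.53), np.float64(-13.2), np.float64(0.7), np.float64(49.8))
(16.3, np.float64(10.54), np.float64(-16.5), np.float64(2.6), np.float64(49.8))
(17.5, np.float64(10.59), np.float64(-18.2), np.float64(1.3), np.float64(50.0))
(18.7, np.float64(10.67), np.float64(-21.5), np.float64(2.2), np.float64(50.1))
(19.9, np.float64(10.71), np.float64(-24.5), np.float64(1.9), np.float64(50.3))
(21.1, np.float64(10.78), np.float64(-27.7), np.float64(1.0), np.float64(50.5))
end t100.4 p [439.2   4.6  49.4] yaw 0.119 F [-27.1  -6.5   1. ] w 19.3 gf 61 q [-0.91  0.2  -0.66]
```

```bash
python3 - <<'E'
from h import *
lift(0);st("lift")
p,o=vee(-7,125,1);robot.move_pose(p,o);st("turned")
z=seat(1,z=47.3)
p,o=vee(-1,z+.6,1);robot.line_to(p,o,speed=25);st("near")
push(1,-0.5,z0=z+.5,Fstop=25,step=1.2,cmax=30)
# back off, release in the V, regrip 3 mm higher for the rack
p,o=vee(2,49.3,1);robot.line_to(p,o,speed=40);st("back");robot.let_go()
p,o=vee(2,51.5,1);robot.line_to(p,o,speed=30);robot.grab(60);st("regrip")
p,o=vee(2,125,1);robot.line_to(p,o,speed=60);st("lift")
E
```

```text
lift t102.1 p [428.3   3.  124.7] yaw 0.120 F [-0.4  0.4 -3.6] w 19.4 gf 59 q [-0.75  0.39 -0.77]
turned t103.5 p [421.1   1.8 124.7] yaw -3.024 F [-0.3  0.1 -4.3] w 19.3 gf 59 q [0.81 0.51 0.68]
seat True t105.4 p [421.6   2.3  49.1] yaw -3.021 F [-0.1 -0.3  6.6] w 19.6 gf 60 q [1.17 0.32 0.34]
near t105.8 p [427.8   3.   49.6] yaw -3.022 F [ 1.1  0.8 -3.6] w 19.9 gf 59 q [1.14 0.33 0.37]
(-0.5, np.float64(-0.5), np.float64(0.5), np.float64(-4.1), np.float64(49.6))
(0.7, np.float64(0.49), np.float64(-2.8), np.float64(-1.5), np.float64(49.3))
(1.9, np.float64(1.25), np.float64(-4.4), np.float64(1.9), np.float64(49.2))
(3.1, np.float64(3.51), np.float64(-0.8), np.float64(-1.6), np.float64(49.3))
(4.3, np.float64(4.19), np.float64(-3.0), np.float64(1.8), np.float64(49.2))
(5.5, np.float64(5.87), np.float64(-1.4), np.float64(-1.0), np.float64(49.3))
(6.7, np.float64(6.77), np.float64(-2.0), np.float64(0.2), np.float64(49.3))
(7.9, np.float64(7.9), np.float64(-2.7), np.float64(0.0), np.float64(49.3))
(9.1, np.float64(8.54), np.float64(-5.2), np.float64(1.1), np.float64(49.3))
(10.3, np.f
[... 227 characters left out ...]
3.9, np.float64(8.75), np.float64(-16.6), np.float64(3.4), np.float64(49.9))
(15.1, np.float64(8.81), np.float64(-19.5), np.float64(2.1), np.float64(50.2))
(16.3, np.float64(8.83), np.float64(-22.3), np.float64(1.4), np.float64(50.4))
(17.5, np.float64(8.9), np.float64(-25.1), np.float64(3.5), np.float64(50.5))
end t109.8 p [437.3   4.   49.3] yaw -3.020 F [-26.    5.7   3.5] w 19.9 gf 60 q [1.07 0.38 0.44]
back t110.4 p [430.8   3.3  49.4] yaw -3.022 F [-1.8  3.2  0.6] w 19.4 gf 59 q [1.13 0.34 0.38]
regrip t111.9 p [430.5   3.4  51.7] yaw -3.021 F [-0.4  0.5  4.1] w 19.2 gf 59 q [1.12 0.34 0.39]
lift t113.3 p [430.3   3.2 124.7] yaw -3.021 F [-0.   0.5 -3.6] w 19.3 gf 59 q [0.8  0.52 0.7 ]
```

All six plugs are home (the last was already home and showed no slide). The third column goes in slot 4, released 2 mm up so the opening fingers clear its neighbours.

```bash
python3 - <<'E'
from h import *
store(4,1,dx=-1,off=8.5,drop=2)
robot.move_pose((420,-250,230),[np.pi,0,0]);f,T=wrist();st("look")
a=f["image"][60:330,60:460,::-1];g=robot.grab_frame("side")["image"][130:260,190:330,::-1]
a=cv2.resize(a,(800,540)) ;g=cv2.resize(g,(280,260));a=a.copy();a[280:,520:]=g
cv2.imwrite("pics/fin.png",a)
E
```

```text
above t116.0 p [ 482.1 -197.5   60.3] yaw -3.102 F [-0.4 -0.5 -3.6] w 19.3 gf 59 q [0.89 0.53 1.  ]
rack True t116.8 p [ 481.9 -197.3   46.8] yaw -3.102 F [0.6 0.2 3.6] w 19.4 gf 60 q [0.93 0.5  0.96]
open t117.7 p [ 481.9 -197.6   48.8] yaw -3.102 F [0.3 0.7 0.3] w 85.6 gf 0 q [0.92 0.5  0.97]
look t120.2 p [ 419.8 -249.7  229.5] yaw 0.002 F [-0.1  0.  -0.8] w 85.6 gf 0 q [-0.57  0.75 -0.48]
```

View pics/fin.png

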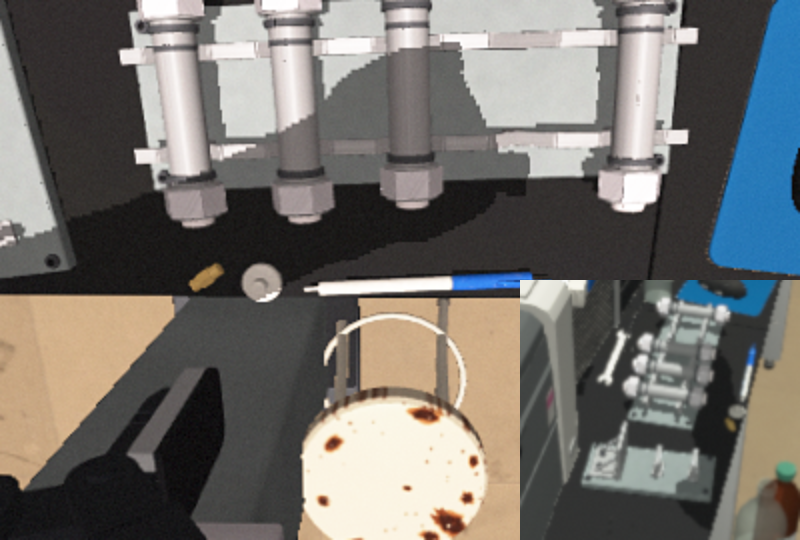

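The picture shows four columns seated in slots 5, 4, 3 and 1, at crop x≈185, 300, 410 and 635. The stop is empty and no loose columns are left, so I'm handing in.

```bash
python3 -c "
from plant import robot
print(robot.close_job())"
```

```text
the job is handed in; nothing more can be done
None
```

All three loose columns have both plugs pressed home and now lie in rack slots 5, 4 and 1; the stored column is still in slot 3, nothing went near the beaker (not re-checked in a final picture), and the job was handed in at about 120 s.

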